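# Lay the lace bobbins out by length

### The job

Lay the four honey-coloured bobbins that lie between the robot and the dark bobbin board onto the board in order of length, one lying lengthways along each white stripe and centred on it, with the longest on the stripe nearest the red disc and the shortest on the stripe nearest the white disc. The heads may point either way. Leave the pin box, the pricker and the bead jar where they are.

Things in the scene. Friction and masses are not known exactly. Their poses are not given: they have to be found in the camera images.
- bobbin_140_mid (a point): The longest of four honey-coloured wooden lace bobbins, 140 mm long, lying flat, loose. Shank 13 x 13 mm square, from 64 mm on the tail side of this point to 31 mm on the head side; then a thin neck with two small round collars. This point: middle of its length, half-way up, 6.5 mm above what it lies on. x runs along it to the head, z up. 10 to 45 g.
- bobbin_115_mid (a point): The second longest of four honey-coloured wooden lace bobbins, 115 mm long, lying flat, loose. Shank 13 x 13 mm square, from 53 mm on the tail side of this point to 25 mm on the head side; then a thin neck with two small round collars. This point: middle of its length, half-way up, 6.5 mm above what it lies on. x runs along it to the head, z up. 10 to 45 g.
- bobbin_90_mid (a point): The second shortest of four honey-coloured wooden lace bobbins, 90 mm long, lying flat, loose. Shank 13 x 13 mm square, from 41 mm on the tail side of this point to 20 mm on the head side; then a thin neck with two small round collars. This point: middle of its length, half-way up, 6.5 mm above what it lies on. x runs along it to the head, z up. 10 to 45 g.
- bobbin_65_mid (a point): The shortest of four honey-coloured wooden lace bobbins, 65 mm long, lying flat, loose. Shank 13 x 13 mm square, from 30 mm on the tail side of this point to 14 mm on the head side; then a thin neck with two small round collars. This point: middle of its length, half-way up, 6.5 mm above what it lies on. x runs along it to the head, z up. 10 to 45 g.
- board: Bobbin board: a dark wooden board, 170 mm (its x) by 400 mm (its y), 10 mm thick, fixed. Its origin is the centre of its underside. Across its top run four flat white painted stripes, each 150 mm long along the board's x and 22 mm wide, centred at x = 0 and y = +105, +35, -35 and -105 mm; the surface they are painted on is 10 mm above the table.
- red_disc: Red disc, 28 mm across and 6 mm high, fixed on top of the board close to one end of the row of stripes (board x = 0, y = +172 or -172 mm; which end varies). Origin at the centre of its underside.
- white_disc: White disc of the same size, fixed at the other end of the row of stripes. Origin at the centre of its underside.
- pin_box: Bystander: open clear plastic box of steel pins, 100 x 140 mm, 45 mm high, loose. Origin at the centre of its underside.
- pricker: Bystander: pricker lying on the table, blue turned handle 88 mm long and 22 mm thick with a thin steel point towards its x. Origin under it, 70 mm from the handle's blunt end.
- bead_jar: Bystander: amber glass jar with brass cap, 50 mm across and 60 mm high, standing. Origin at the centre of its underside.

How it is judged (in metres and radians):
At the end, for the whole second after the job is handed in: All four bobbins lie flat on the board, released and at rest, longest at the red disc to shortest at the white disc, each on its own stripe: its middle within 12 mm of the stripe's centre line and 15 mm of the stripe's middle along it, and within 0.25 rad of its direction, head either way (x of bobbin_140_mid in the frame of board between -0.015 and 0.015 m and z of bobbin_140_mid in the frame of board between 0.012 and 0.021 m and angle between the x axis of each of bobbin_140_mid, bobbin_115_mid, bobbin_90_mid, bobbin_65_mid and the x axis of board, either way round below 0.25 rad and linear speed of each of bobbin_140, bobbin_115, bobbin_90, bobbin_65 below 0.02 m/s and x of bobbin_115_mid in the frame of board between -0.015 and 0.015 m and z of bobbin_115_mid in the frame of board between 0.012 and 0.021 m and x of bobbin_90_mid in the frame of board between -0.015 and 0.015 m and z of bobbin_90_mid in the frame of board between 0.012 and 0.021 m and x of bobbin_65_mid in the frame of board between -0.015 and 0.015 m and z of bobbin_65_mid in the frame of board between 0.012 and 0.021 m and ((y of red_disc in the frame of board above 0 m and y of bobbin_140_mid in the frame of board between 0.093 and 0.117 m and y of bobbin_115_mid in the frame of board between 0.023 and 0.047 m and y of bobbin_90_mid in the frame of board between -0.047 and -0.023 m and y of bobbin_65_mid in the frame of board between -0.117 and -0.093 m) or (y of red_disc in the frame of board below 0 m and y of bobbin_140_mid in the frame of board between -0.117 and -0.093 m and y of bobbin_115_mid in the frame of board between -0.047 and -0.023 m and y of bobbin_90_mid in the frame of board between 0.023 and 0.047 m and y of bobbin_65_mid in the frame of board between 0.093 and 0.117 m))); the robot touches nothing.
It fails at once if the pin box is shifted by more than 25 mm (distance of pin_box from where it was at the start of the episode above 0.025 m).
It fails at once if the pricker is shifted by more than 25 mm (distance of pricker from where it was at the start of the episode above 0.025 m).
It fails at once if the bead jar is shifted by more than 25 mm (distance of bead_jar from where it was at the start of the episode above 0.025 m).
It also fails if it takes over 88 s, if anything falls off the work surface, if the arm or the gripper's body presses on something with over 40 N, if the wrist force passes 120 N, or if a joint passes its speed limit or range.

### The arm

A 7-joint arm with a two-finger parallel gripper is mounted at the origin on the work surface. World frame = base frame: x ahead of the robot, y to its left, z up, the work surface at z = 0. Lengths are in mm, angles in rad, forces in N, time in s.
With the tool pointing down it reaches from about 400 to 875 mm from the base axis. Payload 4.4 kg.
Tool frame: the origin (TCP) lies midway between the tips of the shut fingers; the grasp point (between the pads) lies 19 mm behind it; z points along the fingers, y is the line along which they close (so a half turn about z gives the same grasp; the last joint's range is limited). The gripper opens to 85 mm and grips with 20 to 120 N. Pads are 22 mm wide; open, the fingers measure 114 mm over their backs; the gripper's body (76 mm by 85 mm) begins 54 mm behind the grasp point. The pads swing forward as they close: fully open they stand 13 mm farther back than shut.
Start: joints at [-1.234, 0.628, 0.038, 1.517, -0.027, 0.996, -0.02], TCP at [254.775, 598.003, 231.313] pointing down, gripper open.
Joint ranges: [-3.06, 3.06], [-0.37, 2.12], [-1.25, 1.32], [0.18, 2.47], [-1.1, 4.24], [0.23, 1.98], [-2.94, 2.94]. Speed limits (rad/s): [2.57, 2.57, 3.14, 3.14, 3.14, 3.14, 3.14].

### API

Orientations are given as [roll, pitch, yaw] about the fixed x, y, z axes, in that order (R = Rz(yaw) Ry(pitch) Rx(roll)).
In Python, from cell import telemetry, eyes, ctrl, finder gives the robot as it stands.
- The arm moves only by the tool move_arm, never from a script. Its argument "steps" is a list of rows, each a list of 7 numbers: the turn, a rotation vector about the world's x, y, z in degrees, then the shift along the world's x, y, z in m, then the finger opening in m, from 0 to 0.0854. A call has 1 to 5 rows; each row shifts and turns the commanded pose from where the row before left it; what a row does not reach is not made up. A row lasts 1/10 s, in which the tool goes at most 50 mm and 8.59 degrees, less where a joint would pass 70% of its speed; a pose out of reach is approached as far as the arm can. A call with a gripper value outside its range is refused whole. The fingers move at their own pace and stop on an object; the grip force is fixed at half the most. Time passes only in rows, so rows that do not move let the fingers close. It gives the time, the measured TCP pose, the force, the opening and the grip force at its end, in the units of the state.
- telemetry.read_state(): the state, without advancing time (a new reading comes with each control period).
- eyes.get_image(name): name is "scene" or "top"; returns (picture, depth): 480x640x3 uint8, blue, green, red; 480x640 float32, mm along the optical axis (not along the pixel's ray), 0 where there is no reading.
- eyes.calibration(name): a dict with "fx", "fy", "cx", "cy" (pixels), "position" and "attitude" of the camera in the world. Camera axes: x right, y down, z forward; pixel columns grow to the right and rows downward; lengths in mm; the calibration is good to about 2 mm. A picture is of the moment at which its call begins. calibration takes no time and is no camera call.
- ctrl.finish_job(): hands the job in; it is judged then, once.
Trained networks look in the newest picture that a camera, given by its name, has taken for a name from the list of things; names that differ only in an ending like _2 or _b are one class to them, and where a whole thing is asked for, a point or a joint stands for the part that bears it (a point fixed in the world has none). Each returns a list of dicts, best first, with "confidence" (0 to 1); they miss things now and then, are a little off and sometimes report something else, mostly with a low value. They report only what shows in the picture. A call takes as long as a camera call.
- finder.boxes_of(camera, name): "location" ([x, y, z] in mm, in the coordinates of the camera as it stood for that picture, good to about 4 mm: the middle of the surface that is visible of it).
- finder.cut_out(camera, name): "mask" (480x640 bool, what is visible of it).
- finder.pinpoint(camera, name): "location" ([x, y, z] in mm, in the coordinates of the camera as it stood for that picture, good to about 4 mm: a listed point, or the origin of a listed thing).
The state is a dict: "clock": time; "qpos": joint angles; "qd": joint speeds; "tau": joint torques, N m; "eef_pos": TCP position; "tool_rot": TCP orientation; "force": force on the tool from outside, world axes, zero at the start; "torque": the same for the moment, N m; "width": finger opening in mm; "gripper_force": force on a finger pad.
Only numpy, scipy, OpenCV 4.12 (cv2) and the standard library are available. Lean on these libraries where they do the work, as an engineer would, in place of code of your own. Each camera call takes 0.05 s, during which the arm holds its last target. There are 200 camera calls.

## Working session

There is one attempt and no reset: what is moved stays moved. The work goes in short steps, Python scripts to look and compute and a tool call to move; the robot and the scene stay as the last step left them, time stands still between calls to the robot, and variables do not carry over. Pictures are saved under pics/ and viewed, at most 14 in all, crops included, and the job is handed in when it is done.

Besides the shell and the picture viewer there is one more tool, called after "Request:" as a command line: name --pt "numbers of a row" for each row, then --argument value for the rest. move_arm: Moves the arm, as the interface text tells. Its arguments: {"type":"object","properties":{"steps":{"type":"array"}},"required":["steps"]}

```bash
mkdir -p pics; ls
cat > h.py <<'E'
import numpy as np,cv2
from scipy.spatial.transform import Rotation as R
from cell import telemetry,eyes,ctrl,finder
def cal(n):
    c=eyes.calibration(n); return c
def pose(c):
    a=np.array(c['attitude'],float)
    r=a if a.shape==(3,3) else (R.from_euler('xyz',a).as_matrix() if a.size==3 else R.from_quat(a).as_matrix())
    return r,np.array(c['position'],float)
def w(n,p):
    r,t=pose(cal(n)); return r@np.array(p)+t
def cloud(n,d):
    c=cal(n); v,u=np.mgrid[:480,:640]
    P=np.stack([(u-c['cx'])/c['fx']*d,(v-c['cy'])/c['fy']*d,d],-1)
    r,t=pose(c); return P@r.T+t
E
python3 - <<'E'
from h import *
for n in ('scene','top'):
    im,d=eyes.get_image(n); cv2.imwrite(f'pics/{n}0.png',im); print(n,cal(n))
    np.save(f'{n}0.npy',d)
    for k in ['bobbin_140_mid','bobbin_115_mid','bobbin_90_mid','bobbin_65_mid','board','red_disc','white_disc','pin_box','pricker','bead_jar']:
        print(k,[(np.round(w(n,o['location'])).tolist(),round(o['confidence'],2)) for o in finder.pinpoint(n,k)][:3])
print(telemetry.read_state())
E
```

```text
pics
scene {'fx': 512.0900123299572, 'fy': 512.0900123299572, 'cx': 326.45103438817824, 'cy': 233.70591639413598, 'position': array([ 994.02058803, -788.22117208,  717.07300731]), 'attitude': array([-2.20173485,  0.01873859,  0.4574507 ])}
bobbin_140_mid [([441.0, 313.0, 9.0], 0.6), ([587.0, 429.0, 7.0], 0.6)]
bobbin_115_mid [([447.0, 84.0, 6.0], 0.57)]
bobbin_90_mid [([454.0, -319.0, 11.0], 0.84)]
bobbin_65_mid [([433.0, -94.0, 7.0], 0.53)]
board [([649.0, 22.0, 2.0], 0.63)]
red_disc [([628.0, 191.0, 10.0], 0.41)]
white_disc [([671.0, -148.0, 13.0], 0.46)]
pin_box [([586.0, 431.0, 8.0], 0.86), ([456.0, -322.0, 9.0], 0.56), ([526.0, -427.0, 1.0], 0.2)]
pricker [([528.0, -423.0, 2.0], 0.86)]
bead_jar [([685.0, -400.0, 2.0], 0.59)]
top {'fx': 446.61755643286534, 'fy': 446.61755643286534, 'cx': 319.93230669453317, 'cy': 239.04844964527757, 'position': array([ 372.04954104,   25.19942437, 1229.53527814]), 'attitude': array([-2.96220741e+00,  1.67841884e-03, -1.57166597e+00])}
bobbin_140_mid []
bobbin_115_mid [([443.0, 93.0, 7.0], 0.48)]
bobbin_90_mid [([457.0, -320.0, 3.0], 0.49)]
bobbin
[... 256 characters left out ...]
0, -3.0], 0.69)]
{'clock': 1.1, 'qpos': array([-1.23376879,  0.62835335,  0.03848245,  1.51737456, -0.02696826,
        0.99629658, -0.01994436]), 'qd': array([ 0.00035952, -0.00048824,  0.00080774,  0.00108951, -0.00067921,
        0.00073776, -0.00011459]), 'tau': array([-2.03510358e-04, -5.63295436e+01,  1.22532785e+00, -1.93788707e+01,
        1.08141691e-02,  1.64982637e-03,  1.36038517e-05]), 'eef_pos': array([254.80020338, 598.01413284, 231.35152544]), 'tool_rot': array([ 3.14150722e+00, -2.42003373e-05,  2.73882778e+00]), 'force': array([ 0.59959503, -0.09786512,  0.501327  ]), 'torque': array([ 0.02918414,  0.00848697, -0.02119751]), 'gripper_force': 0.0, 'width': 85.35684634805597}
```

View top.

View pics/top0.png

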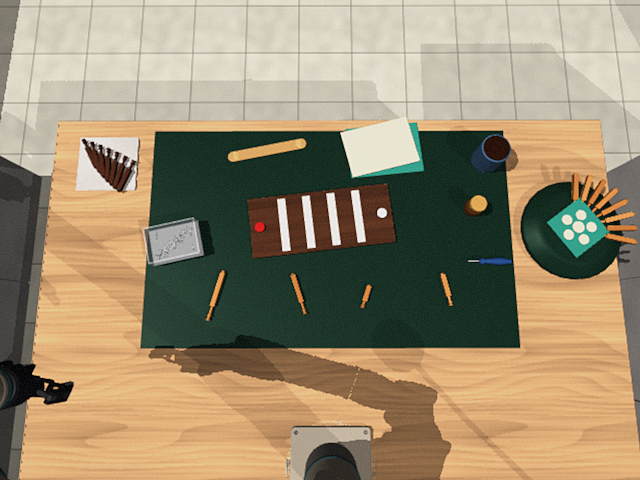

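View pics/scene0.png

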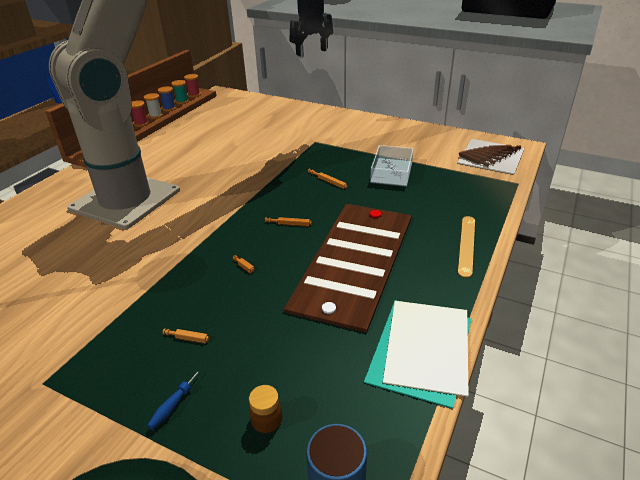

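The top picture shows the 140 at (216,295), the 115 at (298,293), the 65 at (366,296) and the 90 at (447,289). The stripes run from x=283 to x=358, with the red disc at (260,227) on the left and the white disc at (381,213). The scene view agrees. Next I'll measure the axes from colour.

```bash
cat >> h.py <<'E'
def ray(n,uv,z):
    c=cal(n); r,t=pose(c); uv=np.atleast_2d(np.array(uv,float))
    D=np.c_[(uv[:,0]-c['cx'])/c['fx'],(uv[:,1]-c['cy'])/c['fy'],np.ones(len(uv))]@r.T
    return (t+D*((z-t[2])/D[:,2])[:,None])[:,:2]
def seg(n,im,kind):
    hsv=cv2.cvtColor(im,cv2.COLOR_BGR2HSV)
    m=cv2.inRange(hsv,(5,110,90),(22,255,255)) if kind=='b' else cv2.inRange(hsv,(0,0,170),(180,60,255))
    z=7 if kind=='b' else 10
    k,l,s,_=cv2.connectedComponentsWithStats(m)
    out=[]
    for i in range(1,k):
        if not 25<s[i,4]<1500: continue
        v,u=np.where(l==i); p=ray(n,np.c_[u,v],z)
        (cx,cy),(a,b),an=cv2.minAreaRect(p.astype(np.float32))
        L,W=max(a,b),min(a,b)
        if not(50<L<175 and W<40): continue
        if not(250<cx<900 and -400<cy<400): continue
        q=p-p.mean(0); e=np.linalg.svd(q,full_matrices=False)[2][0]; e=e*np.sign(e[0])
        t=q@e; mid=p.mean(0)+e*(t.max()+t.min())/2
        out.append((kind,np.round(mid,1).tolist(),round(float(np.degrees(np.arctan2(e[1],e[0]))),1),round(L),round(W)))
    return sorted(out,key=lambda o:-o[1][1])
E
python3 - <<'E'
from h import *
for n in('top','scene'):
    im=cv2.imread(f'pics/{n}0.png')
    for k in 'bs':
        for o in seg(n,im,k): print(n,o)
E
```

```text
top ('b', [439.8, 313.1], -15.6, 141, 15)
top ('b', [710.6, 185.2], -82.6, 68, 6)
top ('b', [578.5, 167.0], -85.0, 53, 10)
top ('b', [556.9, 137.5], -85.6, 155, 20)
top ('b', [444.8, 86.3], 18.3, 116, 15)
top ('b', [436.8, -96.6], -19.3, 65, 15)
top ('b', [705.6, -129.1], -82.9, 75, 14)
top ('b', [638.6, -135.3], -83.9, 79, 27)
top ('b', [455.3, -317.9], 12.3, 90, 15)
top ('s', [636.1, 129.3], 6.8, 150, 23)
top ('s', [644.0, 59.9], 6.6, 151, 23)
top ('s', [651.8, -9.6], 6.8, 150, 23)
top ('s', [660.2, -79.0], 6.7, 150, 23)
scene ('b', [435.3, 315.2], -17.1, 146, 27)
scene ('b', [661.4, 199.9], 84.3, 64, 12)
scene ('b', [550.0, 169.5], -86.8, 87, 8)
scene ('b', [441.1, 86.9], 17.5, 115, 27)
scene ('b', [433.9, -95.5], -21.4, 72, 19)
scene ('b', [747.7, -123.2], -83.3, 73, 3)
scene ('b', [703.4, -125.4], -83.3, 81, 20)
scene ('b', [636.3, -132.7], -85.6, 82, 27)
scene ('b', [453.1, -318.0], 11.6, 93, 22)
scene ('s', [635.3, 130.3], 6.5, 150, 22)
scene ('s', [643.2, 60.6], 6.5, 150, 22)
scene ('s', [651.4, -9.1], 6.5, 150, 22)
scene ('s', [659.6, -78.7], 6.6, 150, 22)
```

Request:
move_arm --pt "0 0 4 0.0185 -0.0285 -0.013 0.085" --pt "0 0 3.5 0.0185 -0.0285 -0.013 0.085" --pt "0 0 0 0.0185 -0.0285 -0.013 0.085" --pt "0 0 0 0.0185 -0.0285 -0.013 0.085" --pt "0 0 0 0.0185 -0.0285 -0.013 0.085"

```text
clock: 1.6
eef_pos: [348.0, 454.4, 166.0]
tool_rot: [3.141, 0.0, 2.87]
force: [0.8, 0.7, 0.4]
width: 85.2
gripper_force: 0.0
```

Request:
move_arm --pt "0 0 0 0.0185 -0.0285 -0.013 0.05" --pt "0 0 0 0.0185 -0.0285 -0.013 0.05" --pt "0 0 0 0.0185 -0.0285 -0.013 0.05" --pt "0 0 0 0.0185 -0.0285 -0.013 0.05" --pt "0 0 0 0.0185 -0.0285 -0.013 0.05"

```text
clock: 2.1
eef_pos: [440.7, 312.0, 101.0]
tool_rot: [3.141, 0.0, 2.87]
force: [0.0, -0.4, 0.8]
width: 49.9
gripper_force: 0.0
```

Request:
move_arm --pt "0 0 0 -0.001 0.001 -0.04 0.05" --pt "0 0 0 0 0 -0.035 0.05" --pt "0 0 0 0 0 -0.016 0.05" --pt "0 0 0 0 0 -0.006 0.05" --pt "0 0 0 0 0 0 0.05"

```text
clock: 2.6
eef_pos: [438.6, 313.9, 3.9]
tool_rot: [-3.141, -0.001, 2.87]
force: [-0.1, 0.0, 0.4]
width: 49.6
gripper_force: 0.0
```

Request:
move_arm --pt "0 0 0 0 0 0 0.0" --pt "0 0 0 0 0 0 0.0" --pt "0 0 0 0 0 0 0.0" --pt "0 0 0 0 0 0 0.0" --pt "0 0 0 0 0 0 0.0"

```text
clock: 3.1
eef_pos: [439.4, 314.6, 5.7]
tool_rot: [3.14, 0.001, 2.87]
force: [-0.7, -0.4, 5.8]
width: 10.7
gripper_force: 59.0
```

Request:
move_arm --pt "0 0 0 0 0 0.02 0.0" --pt "0 0 0 0 0 0.03 0.0" --pt "0 0 0 0 0 0.03 0.0" --pt "0 0 0 0 0 0 0.0"

```text
clock: 3.5
eef_pos: [441.2, 315.8, 88.4]
tool_rot: [3.135, 0.005, 2.87]
force: [0.9, 0.6, -0.1]
width: 10.8
gripper_force: 58.7
```

Run:
```python
from h import *
im,d=eyes.get_image('scene'); cv2.imwrite('pics/s1.png',cv2.resize(im[100:260,230:450],None,fx=3,fy=3))
s=telemetry.read_state(); print(s['eef_pos'],s['width'],s['gripper_force'],s['force'])
```

```text
[440.21160463 315.10105898  86.72069005] 10.818956790586945 58.72232973575592 [-0.21453241  0.48354856 -0.35362016]
```

View pics/s1.png

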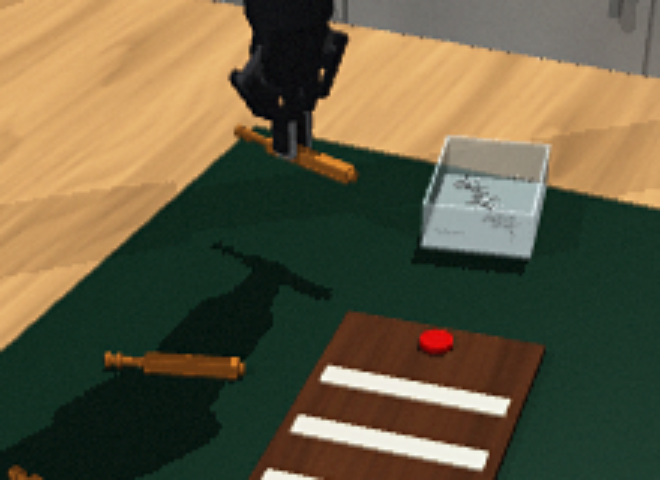

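The 140 mm bobbin is held level in the gripper (crop around (300,155)), clear of the table. I'm moving it to the red-end stripe.

Request:
move_arm --pt "0 0 5 0.028 -0.0265 0 0" --pt "0 0 5 0.028 -0.0265 0 0" --pt "0 0 5 0.028 -0.0265 0 0" --pt "0 0 5 0.028 -0.0265 0 0" --pt "0 0 2.3 0.028 -0.0265 0 0"

```text
clock: 4.05
eef_pos: [579.1, 180.0, 83.4]
tool_rot: [-3.142, -0.002, -3.022]
force: [-0.1, 0.8, -0.4]
width: 10.9
gripper_force: 58.8
```

Request:
move_arm --pt "0 0 0 0.028 -0.0265 0 0" --pt "0 0 0 0.028 -0.0265 -0.01 0" --pt "0 0 0 0 0 -0.03 0" --pt "0 0 0 0 0 0 0"

```text
clock: 4.45
eef_pos: [631.6, 125.9, 39.9]
tool_rot: [-3.14, -0.009, -3.027]
force: [-1.3, 0.3, -0.5]
width: 11.0
gripper_force: 58.7
```

Request:
move_arm --pt "0 0 0 0.001 0.001 -0.014 0" --pt "0 0 0 0 0 -0.008 0" --pt "0 0 0 0 0 0 0" --pt "0 0 0 0 0 0 0"

```text
clock: 4.85
eef_pos: [635.6, 130.3, 22.7]
tool_rot: [3.141, 0.0, -3.023]
force: [-0.4, 0.4, 0.2]
width: 11.1
gripper_force: 58.7
```

Request:
move_arm --pt "0 0 0 0 0 -0.004 0" --pt "0 0 0 0 0 -0.002 0" --pt "0 0 0 0 0 0 0" --pt "0 0 0 0 0 0 0"

```text
clock: 5.25
eef_pos: [635.8, 129.5, 16.4]
tool_rot: [3.142, 0.0, -3.024]
force: [0.9, 0.2, -0.1]
width: 11.1
gripper_force: 58.7
```

Request:
move_arm --pt "0 0 0 0 0 -0.0015 0" --pt "0 0 0 0 0 0 0" --pt "0 0 0 0 0 0 0.04" --pt "0 0 0 0 0 0 0.04" --pt "0 0 0 0 0 0 0.04"

```text
clock: 5.75
eef_pos: [635.8, 129.5, 14.7]
tool_rot: [3.142, -0.0, -3.024]
force: [0.1, -0.1, -0.8]
width: 39.3
gripper_force: 0.0
```

Request:
move_arm --pt "0 0 0 0 0 0.03 0.04" --pt "0 0 0 0 0 0.04 0.04" --pt "0 0 0 -0.03 -0.01 0.01 0.04" --pt "0 0 0 -0.04 -0.01 0 0.05" --pt "0 0 4 -0.04 -0.01 0 0.05"

```text
clock: 6.25
eef_pos: [525.0, 99.2, 95.4]
tool_rot: [-3.142, 0.002, -2.953]
force: [0.2, -0.5, -0.1]
width: 49.9
gripper_force: 0.0
```

Request:
move_arm --pt "0 0 4 -0.041 -0.007 0 0.05" --pt "0 0 3.5 -0.03 -0.006 0 0.05" --pt "0 0 0 -0.01 0 0 0.05" --pt "0 0 0 0 0 -0.03 0.05" --pt "0 0 0 0 0 -0.03 0.05"

```text
clock: 6.75
eef_pos: [447.2, 87.2, 35.0]
tool_rot: [-3.142, 0.005, -2.825]
force: [0.9, 0.4, 0.1]
width: 50.0
gripper_force: 0.0
```

Request:
move_arm --pt "0 0 0 0 0 -0.02 0.05" --pt "0 0 0 0 0 -0.008 0.05" --pt "0 0 0 0 0 0 0.05" --pt "0 0 0 0 0 0 0.05"

```text
clock: 7.15
eef_pos: [445.3, 86.0, 11.8]
tool_rot: [-3.14, -0.001, -2.824]
force: [0.2, -0.3, 0.8]
width: 50.3
gripper_force: 0.0
```

Request:
move_arm --pt "0 0 0 0 0 -0.0055 0.05" --pt "0 0 0 0 0 0 0.0" --pt "0 0 0 0 0 0 0.0" --pt "0 0 0 0 0 0 0.0" --pt "0 0 0 0 0 0 0.0"

```text
clock: 7.65
eef_pos: [445.0, 85.8, 7.1]
tool_rot: [-3.139, -0.0, -2.824]
force: [-0.2, 0.1, 5.9]
width: 10.8
gripper_force: 58.9
```

Request:
move_arm --pt "0 0 0 0 0 0 0.0" --pt "0 0 0 0 0 0.02 0.0" --pt "0 0 0 0 0 0.03 0.0" --pt "0 0 0 0 0 0.02 0.0" --pt "0 0 0 0 0 0 0.0"

```text
clock: 8.15
eef_pos: [446.0, 86.1, 78.6]
tool_rot: [-3.14, 0.003, -2.824]
force: [0.6, -0.1, -0.3]
width: 10.7
gripper_force: 58.8
```

Request:
move_arm --pt "0 0 -3 0.0398 -0.0052 0 0" --pt "0 0 -3 0.0398 -0.0052 0 0" --pt "0 0 -3 0.0398 -0.0052 0 0" --pt "0 0 -2.5 0.0398 -0.0052 0 0" --pt "0 0 0 0.0398 -0.0052 0 0"

```text
clock: 8.65
eef_pos: [644.4, 59.2, 75.3]
tool_rot: [-3.139, -0.003, -3.025]
force: [-0.3, 0.4, 0.1]
width: 10.5
gripper_force: 58.8
```

Request:
move_arm --pt "0 0 0 0 0 -0.02 0" --pt "0 0 0 0 0 -0.02 0" --pt "0 0 0 0 0 -0.01 0" --pt "0 0 0 0 0 0 0" --pt "0 0 0 0 0 0 0"

```text
clock: 9.15
eef_pos: [643.4, 60.0, 26.4]
tool_rot: [-3.14, -0.002, -3.024]
force: [0.0, 0.2, 0.3]
width: 11.2
gripper_force: 58.8
```

Request:
move_arm --pt "0 0 0 0 0 -0.006 0" --pt "0 0 0 0 0 -0.004 0" --pt "0 0 0 0 0 0 0" --pt "0 0 0 0 0 0 0.0" --pt "0 0 0 0 0 0 0.04"

```text
clock: 9.65
eef_pos: [643.7, 59.6, 16.5]
tool_rot: [-3.14, -0.001, -3.024]
force: [-0.5, -0.3, -0.7]
width: 24.1
gripper_force: 0.0
```

Request:
move_arm --pt "0 0 0 0 0 0 0.04" --pt "0 0 0 0 0 0 0.04" --pt "0 0 0 0 0 0.03 0.04" --pt "0 0 0 0 0 0.04 0.04" --pt "0 0 -6 -0.03 -0.02 0.01 0.04"

```text
clock: 10.15
eef_pos: [619.3, 44.6, 100.5]
tool_rot: [3.137, 0.01, -3.128]
force: [0.1, 1.5, 0.3]
width: 39.6
gripper_force: 0.0
```

Request:
move_arm --pt "0 0 -5 -0.0295 -0.0227 0 0.05" --pt "0 0 -5 -0.0295 -0.0227 0 0.05" --pt "0 0 -5 -0.0295 -0.0227 0 0.05" --pt "0 0 -5 -0.0295 -0.0227 0 0.05" --pt "0 0 0 -0.0295 -0.0227 0 0.05"

```text
clock: 10.65
eef_pos: [464.8, -74.5, 96.5]
tool_rot: [-3.14, -0.001, 2.804]
force: [0.0, -1.6, 0.1]
width: 49.8
gripper_force: 0.0
```

Request:
move_arm --pt "0 0 0 -0.0295 -0.0227 0 0.05" --pt "0 0 0 0 0 -0.03 0.05" --pt "0 0 0 0 0 -0.03 0.05" --pt "0 0 0 0 0 -0.01 0.05" --pt "0 0 0 0 0 0 0.05"

```text
clock: 11.15
eef_pos: [435.5, -96.2, 25.0]
tool_rot: [-3.139, -0.005, 2.806]
force: [-0.6, 0.4, -0.7]
width: 50.1
gripper_force: 0.0
```

Request:
move_arm --pt "0 0 0 0 0 -0.014 0.05" --pt "0 0 0 0 0 -0.0065 0.05" --pt "0 0 0 0 0 0 0.05" --pt "0 0 0 0 0 0 0.05"

```text
clock: 11.55
eef_pos: [436.9, -96.6, 6.4]
tool_rot: [-3.14, -0.001, 2.805]
force: [0.4, -0.6, 0.2]
width: 50.2
gripper_force: 0.0
```

Request:
move_arm --pt "0 0 0 0 0 0 0.0" --pt "0 0 0 0 0 0 0.0" --pt "0 0 0 0 0 0 0.0" --pt "0 0 0 0 0 0 0.0" --pt "0 0 0 0 0 0 0.0"

```text
clock: 12.05
eef_pos: [436.8, -96.6, 6.5]
tool_rot: [-3.14, -0.001, 2.805]
force: [-1.4, 0.2, 6.6]
width: 10.8
gripper_force: 58.8
```

Request:
move_arm --pt "0 0 0 0 0 0.02 0" --pt "0 0 0 0 0 0.03 0" --pt "0 0 0 0 0 0.02 0" --pt "0 0 5 0.03 0.0025 0 0" --pt "0 0 6 0.038 0.003 0 0"

```text
clock: 12.55
eef_pos: [504.0, -91.8, 77.0]
tool_rot: [-3.138, -0.002, 3.001]
force: [1.4, 0.3, -0.8]
width: 10.9
gripper_force: 58.9
```

Request:
move_arm --pt "0 0 6 0.039 0.003 0 0" --pt "0 0 6 0.039 0.003 0 0" --pt "0 0 3 0.039 0.003 0 0" --pt "0 0 0 0.038 0.003 0 0" --pt "0 0 0 0 0 -0.02 0"

```text
clock: 13.05
eef_pos: [666.9, -77.4, 58.5]
tool_rot: [-3.141, 0.01, -3.025]
force: [-1.0, 0.3, -0.5]
width: 10.8
gripper_force: 58.9
```

Request:
move_arm --pt "0 0 0 0 0 -0.02 0" --pt "0 0 0 0 0 -0.01 0" --pt "0 0 0 0 0 0 0" --pt "0 0 0 0 0 0 0"

```text
clock: 13.45
eef_pos: [659.6, -78.9, 26.3]
tool_rot: [-3.14, -0.001, -3.024]
force: [0.4, 1.3, -0.3]
width: 10.6
gripper_force: 58.9
```

Request:
move_arm --pt "0 0 0 0 0 -0.006 0" --pt "0 0 0 0 0 -0.004 0" --pt "0 0 0 0 0 0 0" --pt "0 0 0 0 0 0 0.0" --pt "0 0 0 0 0 0 0.04"

```text
clock: 13.95
eef_pos: [659.6, -79.0, 16.0]
tool_rot: [-3.14, -0.001, -3.024]
force: [0.6, 0.2, 0.8]
width: 23.8
gripper_force: 0.0
```

Request:
move_arm --pt "0 0 0 0 0 0 0.04" --pt "0 0 0 0 0 0 0.04" --pt "0 0 0 0 0 0.03 0.04" --pt "0 0 0 0 0 0.04 0.04" --pt "0 0 2 -0.025 -0.031 0.01 0.04"

```text
clock: 14.45
eef_pos: [640.3, -102.7, 100.8]
tool_rot: [3.139, 0.011, -2.981]
force: [0.5, -0.2, 0.4]
width: 40.4
gripper_force: 0.0
```

Request:
move_arm --pt "0 0 2 -0.0256 -0.0297 0 0.05" --pt "0 0 1.6 -0.0256 -0.0297 0 0.05" --pt "0 0 0 -0.0256 -0.0297 0 0.05" --pt "0 0 0 -0.0256 -0.0297 0 0.05" --pt "0 0 0 -0.0256 -0.0297 0 0.05"

```text
clock: 14.95
eef_pos: [505.3, -259.6, 95.8]
tool_rot: [-3.14, -0.002, -2.926]
force: [0.1, -0.8, 0.3]
width: 50.0
gripper_force: 0.0
```

Request:
move_arm --pt "0 0 0 -0.0256 -0.0297 0 0.05" --pt "0 0 0 -0.0256 -0.0297 0 0.05" --pt "0 0 0 0 0 -0.03 0.05" --pt "0 0 0 0 0 -0.03 0.05" --pt "0 0 0 0 0 0 0.05"

```text
clock: 15.45
eef_pos: [452.4, -317.3, 32.9]
tool_rot: [3.139, -0.007, -2.927]
force: [-0.6, -0.3, 0.3]
width: 49.9
gripper_force: 0.0
```

Request:
move_arm --pt "0 0 0 0 0 -0.012 0.05" --pt "0 0 0 0 0 -0.008 0.05" --pt "0 0 0 0 0 0 0.05" --pt "0 0 0 0 0 0 0.05"

```text
clock: 15.85
eef_pos: [455.8, -317.8, 16.3]
tool_rot: [-3.139, -0.001, -2.926]
force: [0.6, -0.2, 0.5]
width: 49.9
gripper_force: 0.0
```

Request:
move_arm --pt "0 0 0 0 0 -0.006 0.05" --pt "0 0 0 0 0 -0.004 0.05" --pt "0 0 0 0 0 0 0.05" --pt "0 0 0 0 0 0 0.0" --pt "0 0 0 0 0 0 0.0"

```text
clock: 16.35
eef_pos: [455.4, -317.9, 5.9]
tool_rot: [-3.14, -0.002, -2.926]
force: [0.4, 0.8, 0.9]
width: 21.9
gripper_force: 0.0
```

Request:
move_arm --pt "0 0 0 0 0 0 0.0" --pt "0 0 0 0 0 0 0.0" --pt "0 0 0 0 0 0.02 0.0" --pt "0 0 0 0 0 0.03 0.0" --pt "0 0 0 0 0 0.02 0.0"

```text
clock: 16.85
eef_pos: [455.7, -317.9, 77.2]
tool_rot: [-3.139, -0.001, -2.926]
force: [0.7, -0.6, -0.7]
width: 10.6
gripper_force: 58.6
```

Request:
move_arm --pt "0 0 -2 0.0196 0.0308 0 0" --pt "0 0 -2 0.0196 0.0308 0 0" --pt "0 0 -1.7 0.0196 0.0308 0 0" --pt "0 0 0 0.0196 0.0308 0 0" --pt "0 0 0 0.0196 0.0308 0 0"

```text
clock: 17.35
eef_pos: [553.9, -162.7, 75.9]
tool_rot: [-3.14, -0.002, -3.026]
force: [1.5, -0.3, 0.2]
width: 10.6
gripper_force: 58.6
```

Request:
move_arm --pt "0 0 0 0.0196 0.0308 0 0" --pt "0 0 0 0.0196 0.0308 0 0" --pt "0 0 0 0.0196 0.0308 0 0" --pt "0 0 0 0.0196 0.0308 0 0" --pt "0 0 0 0.0196 0.0308 0 0"

```text
clock: 17.85
eef_pos: [651.8, -8.7, 75.7]
tool_rot: [-3.14, -0.002, -3.026]
force: [0.1, 0.2, 0.6]
width: 10.9
gripper_force: 58.6
```

Request:
move_arm --pt "0 0 0 0 0 -0.02 0" --pt "0 0 0 0 0 -0.02 0" --pt "0 0 0 0 0 -0.01 0" --pt "0 0 0 0 0 0 0" --pt "0 0 0 0 0 0 0"

```text
clock: 18.35
eef_pos: [651.5, -10.0, 26.2]
tool_rot: [-3.14, -0.001, -3.026]
force: [-0.3, 0.7, 0.6]
width: 10.6
gripper_force: 58.7
```

Request:
move_arm --pt "0 0 0 0 0 -0.006 0" --pt "0 0 0 0 0 -0.004 0" --pt "0 0 0 0 0 0 0" --pt "0 0 0 0 0 0 0.0" --pt "0 0 0 0 0 0 0.04"

```text
clock: 18.85
eef_pos: [651.3, -9.9, 15.9]
tool_rot: [-3.14, -0.002, -3.026]
force: [0.8, -0.2, -1.0]
width: 24.1
gripper_force: 0.0
```

Request:
move_arm --pt "0 0 0 0 0 0 0.04" --pt "0 0 0 0 0 0 0.04" --pt "0 0 0 0 0 0.03 0.04" --pt "0 0 0 0 0 0.04 0.04" --pt "0 0 0 -0.03 0 0.03 0.04"

```text
clock: 19.35
eef_pos: [624.9, -9.0, 117.8]
tool_rot: [-3.141, 0.004, -3.027]
force: [0.5, -0.1, 0.5]
width: 40.1
gripper_force: 0.0
```

Request:
move_arm --pt "0 0 0 -0.04 0 0.02 0.04" --pt "0 0 0 -0.04 0 0.02 0.04" --pt "0 0 0 -0.04 0 0.02 0.04" --pt "0 0 0 -0.04 0 0 0.04" --pt "0 0 0 0 0 0 0.04"

```text
clock: 19.85
eef_pos: [455.0, -10.9, 175.9]
tool_rot: [-3.136, -0.008, -3.024]
force: [0.6, -0.6, -1.0]
width: 40.0
gripper_force: 0.0
```

Run:
```python
from h import *
for n in('scene','top'):
    im,d=eyes.get_image(n); cv2.imwrite(f'pics/{n}f.png',im)
    for o in seg(n,im,'b'): print(n,o)
```

```text
scene ('b', [744.1, -96.9], -83.3, 127, 5)
scene ('b', [603.5, -139.8], -86.5, 76, 21)
top ('b', [553.1, 163.9], -87.3, 97, 14)
top ('b', [641.6, 131.6], 6.5, 142, 14)
top ('b', [644.5, 60.9], 6.6, 113, 12)
top ('b', [653.9, -9.3], 6.5, 88, 12)
top ('b', [662.3, -78.7], 7.0, 64, 13)
top ('b', [638.7, -137.0], -82.9, 76, 26)
```

View pics/scenef.png

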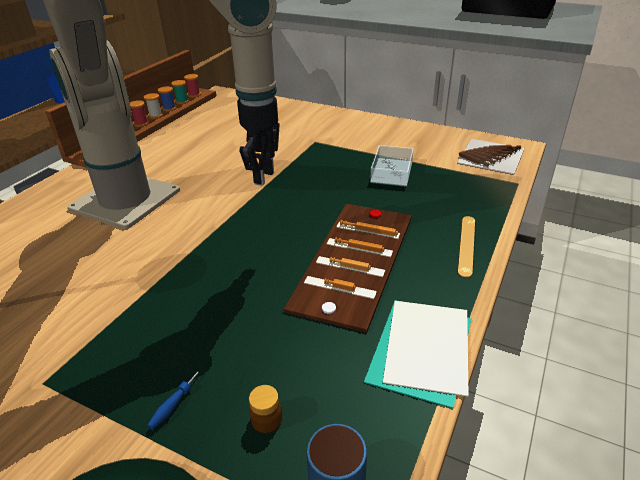

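View pics/topf.png

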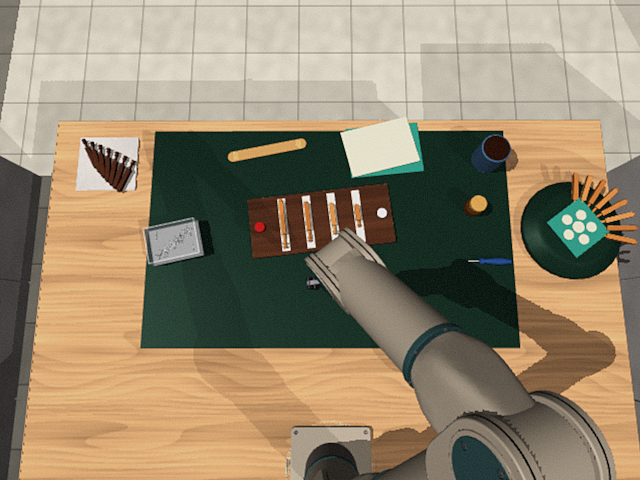

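Both pictures show all four bobbins lying along their stripes, longest at the red disc and shortest at the white. In the top view they are at (283,222), (308,221), (333,217) and (358,214). Measured offsets are about 6 mm or less, and the bystanders haven't moved.

```bash
python3 -c "
from cell import ctrl; print(ctrl.finish_job())"
```

```text
the job is handed in; nothing more can be done
None
```

The job is handed in with all four bobbins on their stripes, longest at the red disc to shortest at the white; the last picture put each within about 6 mm of its stripe's centre, and the pin box, pricker and bead jar looked unmoved (no verdict was returned).

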